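# Load a paper roll on the table dispenser

### The job

Load the thick roll of kraft paper on the dispenser: lay it in the dispenser's trough, slide it along onto the horizontal spindle until it hangs there right up against the round backplate, and then swing the retainer arm fully down across its free end so that it cannot come off. Leave the thin roll on its cradle and do not knock over the glue stick or the pen cup.

Things in the scene. Friction and masses are not known exactly. Their poses are not given: they have to be found in the camera images.
- roll: thick roll of brown kraft paper wound hard on a white core: outside diameter 56 mm, open bore 35 mm, 100 mm long, 0.14 kg. Origin at its centre (middle of its axis); its own y axis is the roll's axis (either end may lead). It starts lying on one of two equal low cradles (two steel rods on a plywood foot), its axis 49 mm above the table.
- thin_roll: thin roll of the same paper, outside diameter 40 mm, bore 21 mm, 100 mm long, lying on the other cradle with its axis 40 mm above the table; origin at its centre. It stays there.
- dispenser: grey dispenser fixed to the table; base plate 140 x 300 x 12 mm, origin under its middle, z up. Along its y axis, from -y to +y: an upright with a round backplate (80 mm across, face at y = -130 mm), a horizontal steel spindle (to y = -28 mm), an open gap in which the retainer arm swings, and the trough (y = -2 to 147 mm), all centred on x = 0.
- spindle_home (a point): point on the axis of the spindle (26 mm thick, bevelled tip), 50 mm from the backplate's face, 87 mm above the table. A thick roll that touches the backplate has its middle here, 4.5 mm lower as it hangs by its bore. Axes as the dispenser's.
- trough_mid (a point): centre of the thick roll when it lies in the middle of the trough: dispenser x = 0, y = 78 mm, 85 mm above the table. The trough is two steel rods 10 mm thick, 40 mm apart, tops 64 mm above the table. Pushed to -y from here, the roll's bore passes over the spindle with 2.5 mm to spare on top. Axes as the dispenser's.
- retainer_hinge (a point): hinge of the retainer arm, at dispenser x = -55 mm, y = -14 mm, 87 mm above the table, on top of a post 16 mm (x) by 26 mm (y). Hinge axis along the dispenser's y. Axes as the dispenser's.
- retainer_tip (a point): centre of the black crossbar grip (16 mm thick, 24 mm long, parallel to the dispenser's y) at the end of the retainer arm, 89 mm from the hinge. The arm is an aluminium bar 12 x 10 mm (10 mm along the dispenser's y).
- retainer (a joint): angle of the retainer arm, rad: 0 = open, leaning 25 degrees outward (to the dispenser's -x) from upright; 0.436 = upright; 2.007 = closed, level across the end of the spindle in the gap, pointing to +x, against its stop. Light friction holds it wherever it is left.
- glue_stick: white glue stick standing upright, 33 mm in diameter, 98 mm tall; origin under its foot.
- pen_cup: grey cup with pens standing in it, 72 mm in diameter, cup 95 mm and pens up to 175 mm tall; origin under its foot.
There are look-alikes about, which are no part of the job. There is more than one size of the pen_cup; the one meant has the size given above.

How it is judged:
By the outcome, as a careful person would: the job done as asked, in the order asked, and still so for the second after the job is handed in, with the robot touching nothing.
It also fails if it takes over 61 s, if anything falls off the work surface, if the arm or the gripper's body presses on something with over 40 N, if the wrist force passes 120 N, or if a joint passes its speed limit or range.

### The arm

A 7-joint arm with a two-finger parallel gripper is mounted at the origin on the work surface. World frame = base frame: x ahead of the robot, y to its left, z up, the work surface at z = 0. Lengths are in m, angles in rad, forces in N, time in s.
With the tool pointing down it reaches from about 0.4 to 0.85 m from the base axis. Payload 10.4 kg.
Tool frame: the origin (TCP) lies midway between the tips of the shut fingers; the grasp point (between the pads) lies 19 mm behind it; z points along the fingers, x is the direction in which the jaws open and shut, and the axes are right-handed (so a half turn about z gives the same grasp; the last joint's range is limited). The gripper opens to 87 mm and grips with 3 to 60 N. Pads are 19 mm wide; open, the fingers measure 117 mm over their backs; the gripper's body (75 mm by 190 mm) begins 51 mm behind the grasp point.
Start: joints at [-1.133, 0.332, -0.065, 1.46, 0.022, 1.35, -0.088], TCP at [0.278, 0.56, 0.223] pointing down, gripper open.
Joint ranges: [-2.6, 2.6], [-0.5, 2.12], [-1.47, 1.34], [0.16, 2.42], [-1.27, 4.41], [0.06, 2.06], [-2.6, 2.6]. Speed limits (rad/s): [2.22, 2.22, 2.79, 2.79, 3.14, 3.14, 3.14].

### API

Orientations are given as a rotation vector (axis times angle).
In Python, from workcell import r gives the robot as it stands.
- The arm moves only by the tool servo_tool, never from a script. Its argument "moves" is a list of rows, each an object with "offset": the shift along the tool's x, y, z in mm, a list of three; "spin": the turn about the tool's z in rad; "fingers": the finger opening in mm, from 0 to 87. In form: [{"offset": [dx, dy, dz], "spin": spin, "fingers": fingers}, ...]. A call has exactly 10 rows; each row shifts and turns the commanded pose from where the row before left it, along the tool's axes as they then stand; what a row does not reach is not made up. A row lasts 1/12 s, in which the tool goes at most 41.7 mm and 7.16 degrees, less where a joint would pass 70% of its speed; a pose out of reach is approached as far as the arm can. A call is refused whole if a number of a shift passes 41.7 or a number of a turn 0.125, either way. A call with a gripper value outside its range is refused whole. The fingers move at their own pace and stop on an object; "newtons" is the grip in N (left out, the last holds). Time passes only in rows, so rows that do not move let the fingers close, or fill a call up. It gives the time, the measured TCP pose, the force and the opening at its end, in the units of the state.
- r.state(): the state, without advancing time (a new reading comes with each control period).
- r.capture(name): name is "side" or "top" or "wrist"; returns the picture (480x640x3 uint8, red, green, blue); there is no depth.
- r.camera_model(name): a dict with "vertical_fov" (degrees; the focal length in pixels is half the picture's height over the tangent of half this angle, whatever the lens; pixels are square), "cx", "cy" (the principal point, pixels), "rvec" (rotation vector, rad) and "tvec" (3), from world to camera coordinates, as OpenCV has them. Camera axes: x right, y down, z forward; pixel columns grow to the right and rows downward; lengths in m; the calibration is good to about 2 mm. A picture is of the moment at which its call begins: read the wrist's pose just before it. camera_model takes no time and is no camera call; for the wrist camera it gives the pose at the moment of the call.
- r.close_job(): hands the job in, once; it reports no verdict.
Trained networks look in the newest picture that a camera, given by its name, has taken for a name from the list of things; names that differ only in an ending like _2 or _b are one class to them, and where a whole thing is asked for, a point or a joint stands for the part that bears it (a point fixed in the world has none). Each returns a list of dicts, best first, with "conf" (0 to 1); they miss things now and then, are a little off and sometimes report something else, mostly with a low value. They report only what shows in the picture. A call takes as long as a camera call. They do not tell look-alikes from the thing itself.
- r.find_in(camera, name): "bbox" ([left, top, right, bottom] in pixels, round what is visible of it).
- r.outline_of(camera, name): "region" (480x640 bool, what is visible of it) and "bbox" ([left, top, right, bottom] in pixels, round what is visible of it).
The state is a dict: "clock": time; "joint_positions": joint angles; "qvel": joint speeds; "tau": joint torques, N m; "ee_pos": TCP position; "eef_rot": TCP orientation; "contact_force": force on the tool from outside, world axes, zero at the start; "moment": the same for the moment, N m; "finger_gap": finger opening in m.
Only numpy, scipy, OpenCV 4.12 (cv2) and the standard library are available. Lean on these libraries where they do the work, as an engineer would, in place of code of your own. Each camera call takes 0.05 s, during which the arm holds its last target. There are 200 camera calls.

## Working session

There is one attempt and no reset: what is moved stays moved. The work goes in short steps, Python scripts to look and compute and a tool call to move; the robot and the scene stay as the last step left them, time stands still between calls to the robot, and variables do not carry over. Pictures are saved under pics/ and viewed, about 8 in all and at most 12, crops included, and the job is handed in when it is done.

Besides the shell and the picture viewer there is one more tool, called after "Emit:" as a command line: name --argument value ..., lists and objects as JSON in quotes. servo_tool: Moves the arm, as the interface text tells. Its arguments: {"type":"object","properties":{"moves":{"type":"array","items":{"type":"object","properties":{"offset":{"type":"array","items":{"type":"number"}},"spin":{"type":"number"},"fingers":{"type":"number"}}}},"newtons":{"type":"number"}},"required":["moves"]}

```bash
mkdir -p pics; ls; cat > h.py <<'E'
import numpy as np, cv2
from workcell import r
def cam(n):
    m=r.camera_model(n); f=240/np.tan(np.radians(m["vertical_fov"])/2)
    K=np.array([[f,0,m["cx"]],[0,f,m["cy"]],[0,0,1]]); R=cv2.Rodrigues(np.array(m["rvec"],float))[0]
    return K,R,np.array(m["tvec"],float)
def proj(n,P,c=None):
    K,R,t=c or cam(n); q=(R@np.atleast_2d(P).T).T+t; q=q@K.T; return q[:,:2]/q[:,2:]
def ray(n,uv,z,c=None):
    K,R,t=c or cam(n); d=R.T@np.linalg.inv(K)@np.array([uv[0],uv[1],1.]); o=-R.T@t
    return o+d*(z-o[2])/d[2]
def save(im,n): cv2.imwrite("pics/"+n+".png",im[:,:,::-1])
E
python3 - <<'E'
from h import *
for n in ["top","side"]:
    im=r.capture(n); K,R,t=cam(n); print(n,K[0,0],-R.T@t, r.camera_model(n))
    save(im,n)
    for o in ["roll","thin_roll","dispenser","retainer_tip","glue_stick","pen_cup"]:
        print(o,[(np.round(d["bbox"]).tolist(),round(d["conf"],2)) for d in r.find_in(n,o)])
print(r.state())
E
```

```text
pics
top 455.20456412728265 [0.39887748 0.0803365  1.07127359] {'vertical_fov': 55.59957840146289, 'cx': 317.0564092498677, 'cy': 242.8192230471733, 'rvec': array([ 2.20250809, -2.16817353,  0.10113223]), 'tvec': array([0.06138993, 0.48551996, 1.03618819])}
roll [([420.0, 240.0, 472.0, 264.0], 0.91)]
thin_roll [([422.0, 168.0, 467.0, 194.0], 0.84)]
dispenser [([215.0, 170.0, 351.0, 234.0], 0.82)]
retainer_tip [([278.0, 219.0, 289.0, 239.0], 0.58)]
glue_stick [([383.0, 280.0, 406.0, 295.0], 0.84)]
pen_cup [([105.0, 243.0, 164.0, 282.0], 0.91), ([163.0, 299.0, 231.0, 352.0], 0.91), ([215.0, 171.0, 347.0, 237.0], 0.63)]
side 607.0697753240858 [ 0.11842088 -0.71251065  1.05088064] {'vertical_fov': 43.14190756053069, 'cx': 317.24950845059885, 'cy': 236.19551766046436, 'rvec': array([ 2.34510318, -0.4982294 ,  0.19975437]), 'tvec': array([-0.40035629,  0.27912592,  1.17806987])}
roll [([353.0, 342.0, 400.0, 402.0], 0.58)]
thin_roll [([433.0, 318.0, 468.0, 376.0], 0.87)]
dispenser [([295.0, 181.0, 402.0, 293.0], 0.88)]
retainer_tip [([310.0, 195.0, 332.0, 223.0], 0.55)]
glue_stick [([304.0, 316.0, 322.0, 356.0], 0.75)]
pen_cup [([224.0, 121.0, 256.0, 185.0], 0.98)]
{'clock': 0.7, 'joint_positions': array([-1.13260791,  0.33216441, -0.06469547,  1.46011122,  0.02161757,
        1.34991756, -0.08850928]), 'qvel': array([-0.00037718,  0.00037351, -0.00152258, -0.00116081,  0.00050823,
        0.00045438, -0.00140588]), 'tau': array([ 5.89346346e-04, -6.22907853e+01,  2.47653999e-02, -3.90068936e+01,
       -6.12850115e-02,  3.16904357e-02, -2.26434423e-05]), 'ee_pos': array([0.2779066 , 0.55982877, 0.22259239]), 'eef_rot': array([-2.66999782e+00, -1.65541754e+00, -1.27441812e-04]), 'contact_force': array([0.50631783, 0.53804766, 0.35654557]), 'moment': array([-0.07724206, -0.01029787,  0.02462327]), 'finger_gap': 0.08685842950788131}
```

View pics/top.png

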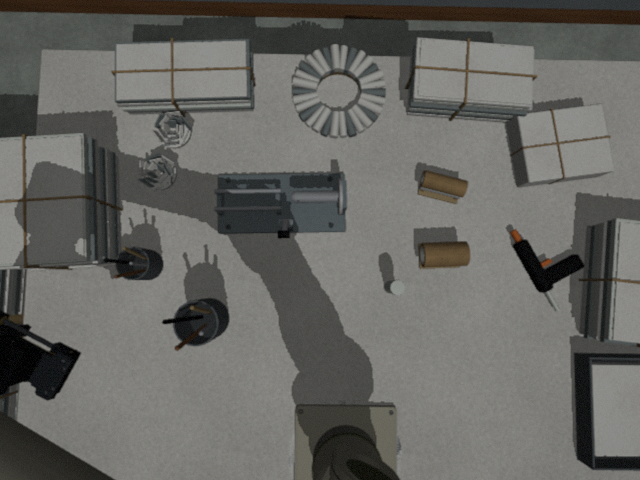

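View pics/side.png

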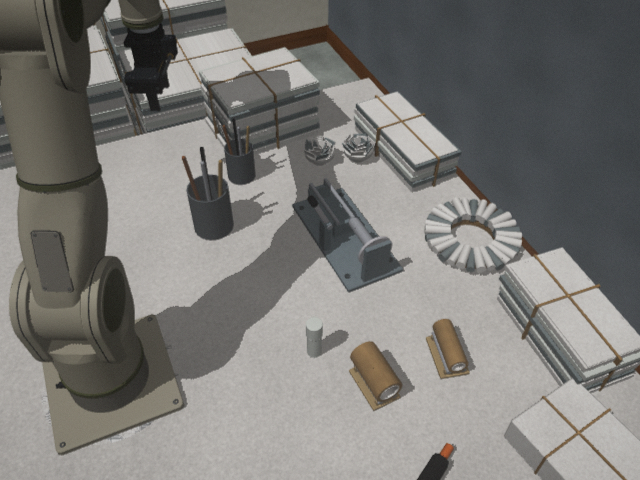

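The top view shows the dispenser at (280,203), trough on the left (+y), backplate on the right and the retainer grip at (284,232). The thick roll is at (445,254), the thin roll at (443,185) and the glue stick at (396,287). The side view agrees. Next I fit poses by silhouette.

```bash
cat > fit.py <<'E'
from h import *
from scipy.optimize import minimize
def box(x0,x1,y0,y1,z0,z1): return np.array([[x,y,z] for x in(x0,x1) for y in(y0,y1) for z in(z0,z1)])/1e3
def cyl(c,rad,y0,y1):
    a=np.linspace(0,2*np.pi,32); return np.array([[c[0]+rad*np.cos(t),y,c[1]+rad*np.sin(t)] for y in(y0,y1) for t in a])/1e3
t=-np.radians(25); tip=(-55+89*np.sin(t),87+89*np.cos(t))
DISP=[box(-70,70,-150,150,0,12),cyl((0,87),40,-138,-130),box(-25,25,-138,-130,12,87),cyl((0,87),13,-130,-28),cyl((-20,59),5,-2,147),cyl((20,59),5,-2,147),
 box(-63,-47,-27,-1,12,87),np.vstack([cyl((-55,87),6,-19,-9),cyl(tip,6,-19,-9)]),cyl(tip,8,-26,-2)]
ROLL=[cyl((0,49),28,-50,50)]
def world(p,P):
    c,s=np.cos(p[2]),np.sin(p[2]); return P@np.array([[c,s,0],[-s,c,0],[0,0,1]])+[p[0],p[1],0]
def render(c,p,parts):
    m=np.zeros((480,640),np.uint8)
    for P in parts: cv2.fillConvexPoly(m,cv2.convexHull(np.round(proj(0,world(p,P),c)*16).astype(np.int32)),1,shift=4)
    return m>0
def fit(p0,parts,obs):
    f=lambda p:sum(1-(lambda a:(a&m).sum()/(a|m).sum())(render(c,p,parts)) for c,m in obs)
    b=min((minimize(f,np.array(p0)+d,method="Nelder-Mead",options=dict(initial_simplex=np.array(p0)+d+np.vstack([np.zeros(3),np.diag([.015,.015,.1])]),xatol=1e-4)) for d in ([0,0,0],[.005,-.005,-.05])),key=lambda q:q.fun)
    return b.x,b.fun
E
python3 - <<'E'
from fit import *
C={n:cam(n) for n in("top","side")}
for n in C: r.capture(n)
O={o:{n:r.outline_of(n,o)[0]["region"] for n in C} for o in("roll","dispenser")}
res={}
for o,parts,uv,z in(("roll",ROLL,(445,252),.049),("dispenser",DISP,(282,203),.04)):
    p0=ray(0,uv,z,C["top"]); p0[2]=0.
    for ns in(["top"],["side"],["top","side"]):
        b=fit(p0,parts,[(C[n],O[o][n]) for n in ns]); print(o,ns,np.round(b[0],4),round(b[1],3))
    res[o]=b[0]
np.save("res.npy",[res["roll"],res["dispenser"]])
ims=[]
for n,(x0,y0,w,h) in(("top",(200,150,290,150)),("side",(260,160,230,255))):
    im=cv2.imread(f"pics/{n}.png")[y0:y0+h,x0:x0+w]; k=2.7 if n=="top" else 2.3
    im=cv2.convertScaleAbs(cv2.resize(im,None,fx=k,fy=k,interpolation=cv2.INTER_CUBIC),alpha=1.6)
    for o,parts in(("roll",ROLL),("dispenser",DISP)):
        for P in parts:
            hh=cv2.convexHull(((proj(0,world(res[o],P),C[n])-[x0,y0])*k).astype(np.int32)); cv2.polylines(im,[hh],True,(0,255,0),1)
    cv2.imwrite(f"pics/{n}_fit.png",im)
for n,o,zt,uv in(("top","glue",.098,(398,287)),):print(o,ray(0,uv,zt,C[n]))
E
```

```text
roll ['top'] [ 0.4615 -0.2172  0.0298] 0.038
roll ['side'] [ 0.4616 -0.2143  0.0633] 0.051
roll ['top', 'side'] [ 0.4616 -0.2164  0.0242] 0.091
dispenser ['top'] [0.5798 0.1525 0.0182] 0.032
dispenser ['side'] [0.578  0.1585 0.0271] 0.077
dispenser ['top', 'side'] [0.5789 0.1531 0.0416] 0.128
glue [ 0.38634912 -0.10422879  0.098     ]
```

View pics/top_fit.png

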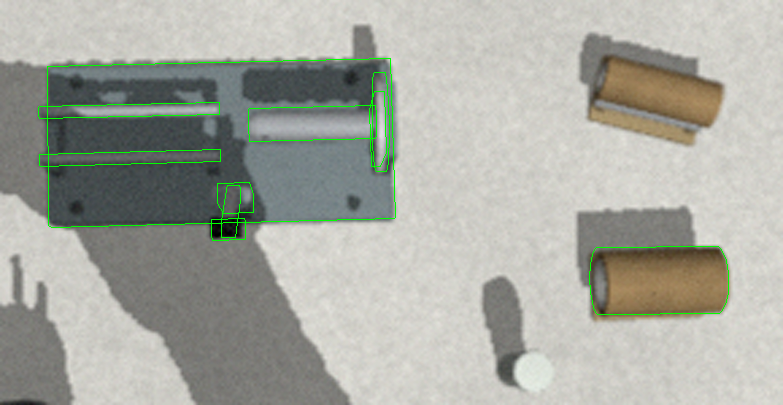

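View pics/side_fit.png

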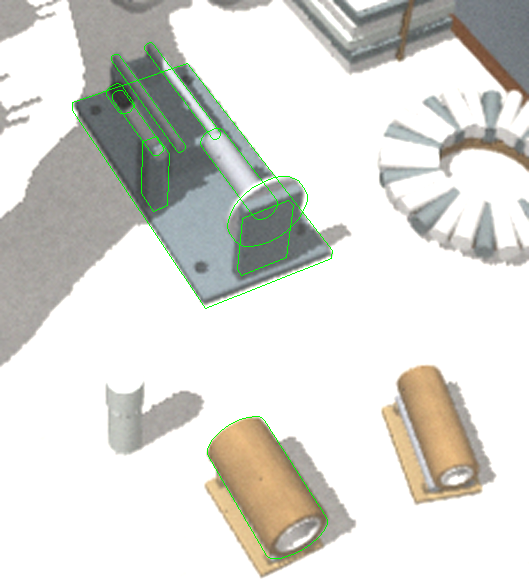

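Overlays of both fitted models match the edges in both views to about 2 mm: roll at (0.4616, -0.2164), dispenser at (0.579, 0.153), yaw about 0.03. Four pictures viewed so far. First move: lift and turn so that the tool's axes line up with the world's.

Emit:
servo_tool --moves '[{"offset": [0, 0, -10], "spin": 0.109, "fingers": 87}, {"offset": [0, 0, -10], "spin": 0.109, "fingers": 87}, {"offset": [0, 0, -10], "spin": 0.109, "fingers": 87}, {"offset": [0, 0, -10], "spin": 0.109, "fingers": 87}, {"offset": [0, 0, -10], "spin": 0.109, "fingers": 87}, {"offset": [0, 0, -10], "spin": 0.109, "fingers": 87}, {"offset": [0, 0, -10], "spin": 0.109, "fingers": 87}, {"offset": [0, 0, -10], "spin": 0.109, "fingers": 87}, {"offset": [0, 0, -10], "spin": 0.109, "fingers": 87}, {"offset": [0, 0, -10], "spin": 0.109, "fingers": 87}]' --newtons 20

```text
clock: 1.83
ee_pos: [0.2779, 0.5598, 0.3231]
eef_rot: [-3.141, -0.023, -0.0]
contact_force: [1.3, -0.2, 1.0]
finger_gap: 0.0871
```

Emit:
servo_tool --moves '[{"offset": [20, 35, 0], "spin": 0, "fingers": 87}, {"offset": [20, 35, 0], "spin": 0, "fingers": 87}, {"offset": [20, 35, 0], "spin": 0, "fingers": 87}, {"offset": [20, 35, 0], "spin": 0, "fingers": 87}, {"offset": [20, 35, 0], "spin": 0, "fingers": 87}, {"offset": [20, 35, 0], "spin": 0, "fingers": 87}, {"offset": [20, 35, 0], "spin": 0, "fingers": 87}, {"offset": [20, 35, 0], "spin": 0, "fingers": 87}, {"offset": [20, 35, 0], "spin": 0, "fingers": 87}, {"offset": [20, 35, 0], "spin": 0, "fingers": 87}]'

```text
clock: 2.67
ee_pos: [0.4855, 0.212, 0.3229]
eef_rot: [-3.141, -0.032, -0.001]
contact_force: [1.1, 0.9, -0.5]
finger_gap: 0.0871
```

Emit:
servo_tool --moves '[{"offset": [0, 41, 0], "spin": 0, "fingers": 87}, {"offset": [0, 41, 0], "spin": 0, "fingers": 87}, {"offset": [0, 41, 0], "spin": 0, "fingers": 87}, {"offset": [0, 41, 0], "spin": 0, "fingers": 87}, {"offset": [0, 41, 0], "spin": 0, "fingers": 87}, {"offset": [0, 41, 0], "spin": 0, "fingers": 87}, {"offset": [0, 41, 0], "spin": 0, "fingers": 87}, {"offset": [0, 41, 0], "spin": 0, "fingers": 87}, {"offset": [0, 41, 0], "spin": 0, "fingers": 87}, {"offset": [0, 41, 0], "spin": 0, "fingers": 87}]'

```text
clock: 3.5
ee_pos: [0.4926, -0.198, 0.323]
eef_rot: [-3.141, -0.032, -0.002]
contact_force: [2.0, 0.7, 0.2]
finger_gap: 0.0869
```

Emit:
servo_tool --moves '[{"offset": [-15, 9, 0], "spin": 0, "fingers": 87}, {"offset": [-16, 9, 0], "spin": 0, "fingers": 87}, {"offset": [0, 0, 20], "spin": 0, "fingers": 87}, {"offset": [0, 0, 20], "spin": 0, "fingers": 87}, {"offset": [0, 0, 20], "spin": 0, "fingers": 87}, {"offset": [0, 0, 20], "spin": 0, "fingers": 87}, {"offset": [0, 0, 20], "spin": 0, "fingers": 87}, {"offset": [0, 0, 20], "spin": 0, "fingers": 87}, {"offset": [0, 0, 0], "spin": 0, "fingers": 87}, {"offset": [0, 0, 0], "spin": 0, "fingers": 87}]'

```text
clock: 4.33
ee_pos: [0.462, -0.2146, 0.2025]
eef_rot: [-3.141, -0.031, 0.002]
contact_force: [0.7, -0.2, -0.0]
finger_gap: 0.0867
```

```bash
python3 - <<'E'
from fit import *
c=cam("wrist"); im=r.capture("wrist"); save(im,"w1"); print(r.state()["ee_pos"],-c[1].T@c[2])
o=r.outline_of("wrist","roll"); print([(d["bbox"],d["conf"]) for d in o])
p0=np.load("res.npy")[0]; print(p0)
print(fit(p0,ROLL,[(c,o[0]["region"])]))
E
```

```text
[ 0.4626541  -0.21478859  0.20341896] [ 0.45994335 -0.1455865   0.36573129]
[([281.9, 155.0, 354.4, 291.4], 0.6)]
[ 0.46160284 -0.21640517  0.02417509]
(array([ 0.46058271, -0.21624741,  0.04430056]), np.float64(0.015230071289695446))
```

View pics/w1.png

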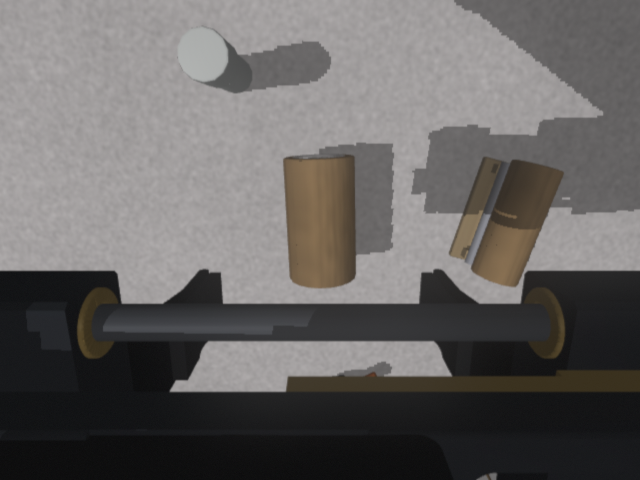

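Wrist view: thick roll at (320,220), centred between the open fingers; the thin roll at (515,220) and the glue stick at (205,55) are clear. The fit agrees within 1 mm (x 0.4606, y -0.2162, yaw 0.044). Descend and grip.

Emit:
servo_tool --moves '[{"offset": [-1, 1, 20], "spin": -0.024, "fingers": 87}, {"offset": [-1, 0, 20], "spin": 0, "fingers": 87}, {"offset": [0, 0, 20], "spin": 0, "fingers": 87}, {"offset": [0, 0, 20], "spin": 0, "fingers": 87}, {"offset": [0, 0, 20], "spin": 0, "fingers": 87}, {"offset": [0, 0, 20], "spin": 0, "fingers": 87}, {"offset": [0, 0, 20], "spin": 0, "fingers": 87}, {"offset": [0, 0, 18], "spin": 0, "fingers": 87}, {"offset": [0, 0, 12], "spin": 0, "fingers": 87}, {"offset": [0, 0, 0], "spin": 0, "fingers": 87}]'

```text
clock: 5.27
ee_pos: [0.46, -0.2153, 0.0314]
eef_rot: [-3.14, -0.07, 0.003]
contact_force: [-0.6, 0.5, 0.3]
finger_gap: 0.087
```

Emit:
servo_tool --moves '[{"offset": [0, 0, 0], "spin": 0, "fingers": 50}, {"offset": [0, 0, 0], "spin": 0, "fingers": 50}, {"offset": [0, 0, 0], "spin": 0, "fingers": 50}, {"offset": [0, 0, 0], "spin": 0, "fingers": 50}, {"offset": [0, 0, 0], "spin": 0, "fingers": 50}, {"offset": [0, 0, 0], "spin": 0, "fingers": 50}, {"offset": [0, 0, 0], "spin": 0, "fingers": 50}, {"offset": [0, 0, 0], "spin": 0, "fingers": 50}, {"offset": [0, 0, 0], "spin": 0, "fingers": 50}, {"offset": [0, 0, 0], "spin": 0, "fingers": 50}]' --newtons 15

```text
clock: 6.1
ee_pos: [0.4616, -0.2157, 0.0332]
eef_rot: [3.141, 0.07, 0.003]
contact_force: [5.7, 1.3, 4.7]
finger_gap: 0.0556
```

Emit:
servo_tool --moves '[{"offset": [0, 0, -10], "spin": 0, "fingers": 50}, {"offset": [0, 0, -20], "spin": 0, "fingers": 50}, {"offset": [0, 0, -30], "spin": 0, "fingers": 50}, {"offset": [0, 0, -40], "spin": 0, "fingers": 50}, {"offset": [0, 0, -40], "spin": 0, "fingers": 50}, {"offset": [0, 0, -40], "spin": 0, "fingers": 50}, {"offset": [0, 0, -30], "spin": 0, "fingers": 50}, {"offset": [0, 0, -30], "spin": 0, "fingers": 50}, {"offset": [10, -20, -10], "spin": 0, "fingers": 50}, {"offset": [14, -30, 0], "spin": 0, "fingers": 50}]'

```text
clock: 6.93
ee_pos: [0.4814, -0.168, 0.2856]
eef_rot: [3.14, 0.058, 0.005]
contact_force: [1.2, -1.0, -1.2]
finger_gap: 0.0555
```

Emit:
servo_tool --moves '[{"offset": [14, -32, 0], "spin": 0, "fingers": 50}, {"offset": [14, -32, 0], "spin": 0, "fingers": 50}, {"offset": [14, -32, 0], "spin": 0, "fingers": 50}, {"offset": [14, -32, 0], "spin": 0, "fingers": 50}, {"offset": [14, -32, 0], "spin": 0, "fingers": 50}, {"offset": [14, -32, 0], "spin": 0, "fingers": 50}, {"offset": [14, -32, 0], "spin": 0, "fingers": 50}, {"offset": [7, -16, 0], "spin": 0, "fingers": 50}, {"offset": [0, -5, 0], "spin": 0, "fingers": 50}, {"offset": [0, 0, 0], "spin": 0, "fingers": 50}]'

```text
clock: 7.77
ee_pos: [0.5756, 0.0854, 0.2817]
eef_rot: [3.139, 0.071, -0.004]
contact_force: [0.4, -0.8, -1.7]
finger_gap: 0.0555
```

```bash
python3 - <<'E'
from fit import *
c=cam("wrist"); im=r.capture("wrist"); s=r.state(); print(s["ee_pos"],s["eef_rot"],s["finger_gap"])
o=r.outline_of("wrist","dispenser"); print([(d["bbox"],d["conf"]) for d in o])
p0=np.load("res.npy")[1]; print(p0)
b=fit(p0,DISP,[(c,o[0]["region"])]) if o else (p0,0); print(b)
for p,col in((p0,(255,0,0)),(b[0],(0,255,0))):
    for P in DISP: cv2.polylines(im,[cv2.convexHull(proj(0,world(p,P),c).astype(np.int32))],True,col,1)
save(cv2.convertScaleAbs(im,alpha=1.5),"w2")
E
```

```text
[0.57566845 0.08362582 0.2820951 ] [ 3.13939459e+00  6.82152912e-02 -2.70135948e-03] 0.05561839579607515
[([183.4, 0.0, 404.3, 180.6], 0.67)]
[0.57890432 0.15311588 0.0416351 ]
(array([0.57847969, 0.15735328, 0.0464314 ]), np.float64(0.34950045876236113))
```

View pics/w2.png

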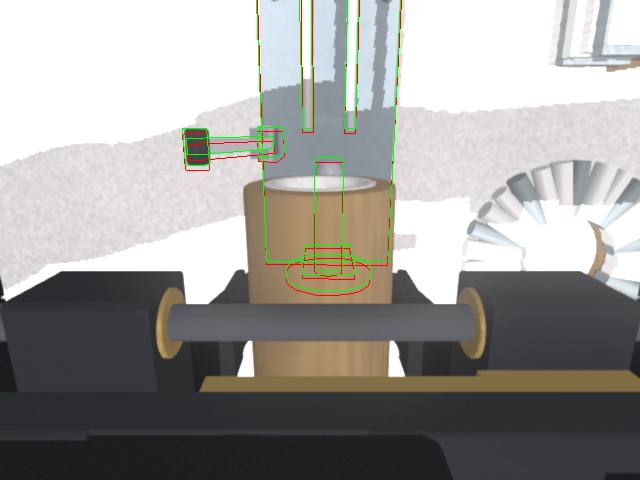

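Wrist view: the fit (green) sits on the retainer grip (197,147), the rods and the base edges. The roll's bore (320,183) faces the trough. Dispenser ≈ (0.5785, 0.156, yaw 0.045). Go over the trough and descend.

Emit:
servo_tool --moves '[{"offset": [1, -15, 0], "spin": 0, "fingers": 50}, {"offset": [1, -30, 0], "spin": 0, "fingers": 50}, {"offset": [1, -35, 0], "spin": 0, "fingers": 50}, {"offset": [1, -35, 0], "spin": 0, "fingers": 50}, {"offset": [1, -25, 0], "spin": 0, "fingers": 50}, {"offset": [0.5, -10, 10], "spin": 0, "fingers": 50}, {"offset": [0, 0, 30], "spin": 0, "fingers": 50}, {"offset": [0, 0, 30], "spin": 0, "fingers": 50}, {"offset": [0, 0, 20], "spin": 0, "fingers": 50}, {"offset": [0, 0, 0], "spin": 0, "fingers": 50}]'

```text
clock: 8.7
ee_pos: [0.5731, 0.2324, 0.188]
eef_rot: [3.137, 0.066, -0.01]
contact_force: [-1.2, 0.7, -1.5]
finger_gap: 0.0557
```

Emit:
servo_tool --moves '[{"offset": [0, 0, 20], "spin": 0, "fingers": 50}, {"offset": [0, 0, 25], "spin": 0, "fingers": 50}, {"offset": [0, 0, 25], "spin": 0, "fingers": 50}, {"offset": [0, 0, 15], "spin": 0, "fingers": 50}, {"offset": [0, 0, 10], "spin": 0, "fingers": 50}, {"offset": [0, 0, 10], "spin": 0, "fingers": 50}, {"offset": [0, 0, 5], "spin": 0, "fingers": 50}, {"offset": [0, 0, 5], "spin": 0, "fingers": 50}, {"offset": [0, 0, 3], "spin": 0, "fingers": 50}, {"offset": [0, 0, 0], "spin": 0, "fingers": 50}]'

```text
clock: 9.53
ee_pos: [0.5753, 0.2348, 0.0746]
eef_rot: [-3.141, -0.069, -0.0]
contact_force: [0.5, -0.2, -1.1]
finger_gap: 0.0558
```

Slow down to contact, then open.

Emit:
servo_tool --moves '[{"offset": [0, 0, 1.5], "spin": 0, "fingers": 50}, {"offset": [0, 0, 1.5], "spin": 0, "fingers": 50}, {"offset": [0, 0, 1.5], "spin": 0, "fingers": 50}, {"offset": [0, 0, 1], "spin": 0, "fingers": 50}, {"offset": [0, 0, 0], "spin": 0, "fingers": 50}, {"offset": [0, 0, 0], "spin": 0, "fingers": 50}, {"offset": [0, 0, 0], "spin": 0, "fingers": 50}, {"offset": [0, 0, 0], "spin": 0, "fingers": 50}, {"offset": [0, 0, 0], "spin": 0, "fingers": 50}, {"offset": [0, 0, 0], "spin": 0, "fingers": 50}]'

```text
clock: 10.37
ee_pos: [0.5756, 0.2349, 0.0693]
eef_rot: [-3.141, -0.069, -0.001]
contact_force: [2.5, 0.3, 0.3]
finger_gap: 0.0559
```

Emit:
servo_tool --moves '[{"offset": [0, 0, 0], "spin": 0, "fingers": 60}, {"offset": [0, 0, 0], "spin": 0, "fingers": 64}, {"offset": [0, 0, 0], "spin": 0, "fingers": 70}, {"offset": [0, 0, 0], "spin": 0, "fingers": 80}, {"offset": [0, 0, 0], "spin": 0, "fingers": 80}, {"offset": [0, 0, -10], "spin": 0, "fingers": 80}, {"offset": [0, 0, -20], "spin": 0, "fingers": 80}, {"offset": [0, 0, -30], "spin": 0, "fingers": 80}, {"offset": [0, 0, -40], "spin": 0, "fingers": 80}, {"offset": [0, 0, -40], "spin": 0, "fingers": 80}]'

```text
clock: 11.2
ee_pos: [0.5747, 0.2343, 0.2109]
eef_rot: [3.14, 0.069, -0.001]
contact_force: [1.4, -0.3, -0.3]
finger_gap: 0.0796
```

```bash
python3 - <<'E'
from fit import *
s=r.state(); print(s["ee_pos"],s["eef_rot"],s["joint_positions"])
P=[(lambda a:a+[0,0,.036])(ROLL[0])]
obs=[]
for n in("side","top","wrist"):
    c=cam(n); im=r.capture(n); save(im,n+"3"); o=r.outline_of(n,"roll")
    if o: print(n,[(d["bbox"],d["conf"]) for d in o]); print(fit([.575,.234,.045],P,[(c,o[0]["region"])]))
E
```

```text
[0.5746553  0.23431791 0.21092109] [ 3.14023084e+00  6.85745423e-02 -1.45507596e-03] [-0.83635588  0.34697134  0.48167778  1.51334535 -0.16298773  1.32242389
 -0.29521251]
side [([312.3, 169.6, 347.6, 211.4], 0.91)]
(array([0.57576506, 0.23411676, 0.01242559]), np.float64(0.0922242314647378))
top [([242.9, 182.8, 270.1, 210.0], 0.77), ([242.0, 170.2, 347.6, 238.2], 0.5)]
(array([0.57504516, 0.21972527, 0.09818369]), np.float64(0.608728943338438))
wrist [([280.2, 155.6, 361.0, 303.5], 0.57), ([179.4, 340.9, 255.8, 392.9], 0.22)]
(array([0.57519604, 0.23514958, 0.02927291]), np.float64(0.01853204308928247))
```

View pics/side3.png

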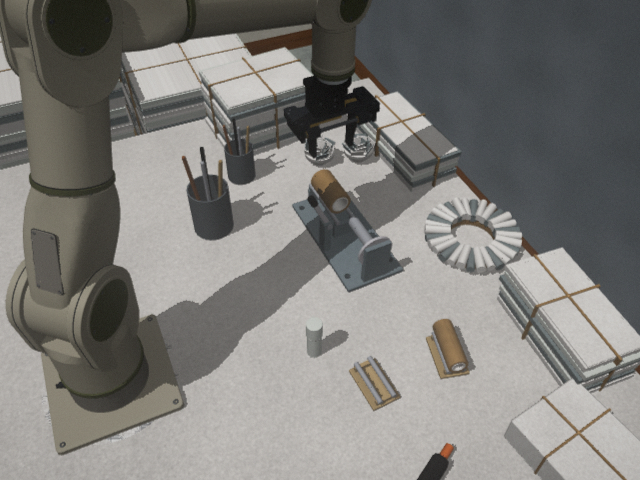

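Side view: the roll lies in the trough at (330,190), the thin roll and glue stick are undisturbed. The wrist fit gives (0.5752, 0.235, yaw 0.03). The fingers cannot carry the roll home, because the 190 mm wide body would hit the open retainer. So I close the fingers, turn 90° and push the roll by the top of its end ring.

Emit:
servo_tool --moves '[{"offset": [1, -30, 0], "spin": 0, "fingers": 0}, {"offset": [1, -30, 0], "spin": 0, "fingers": 0}, {"offset": [0, -30, 0], "spin": 0, "fingers": 0}, {"offset": [0, 0, 0], "spin": 0.12, "fingers": 0}, {"offset": [0, 0, 0], "spin": 0.12, "fingers": 0}, {"offset": [0, 0, 0], "spin": 0.12, "fingers": 0}, {"offset": [0, 0, 0], "spin": 0.12, "fingers": 0}, {"offset": [0, 0, 0], "spin": 0.12, "fingers": 0}, {"offset": [0, 0, 0], "spin": 0.12, "fingers": 0}, {"offset": [0, 0, 0], "spin": 0.12, "fingers": 0}]' --newtons 20

```text
clock: 12.33
ee_pos: [0.5726, 0.3244, 0.2074]
eef_rot: [2.89, -1.225, -0.002]
contact_force: [-0.1, -0.2, -0.7]
finger_gap: 0.0212
```

Emit:
servo_tool --moves '[{"offset": [0, 0, 0], "spin": 0.12, "fingers": 0}, {"offset": [0, 0, 0], "spin": 0.12, "fingers": 0}, {"offset": [0, 0, 0], "spin": 0.12, "fingers": 0}, {"offset": [0, 0, 0], "spin": 0.12, "fingers": 0}, {"offset": [0, 0, 0], "spin": 0.12, "fingers": 0}, {"offset": [0, 0, 0], "spin": 0.12, "fingers": 0}, {"offset": [0, 0, 0], "spin": 0.02, "fingers": 0}, {"offset": [0, 0, 20], "spin": 0, "fingers": 0}, {"offset": [0, 0, 20], "spin": 0, "fingers": 0}, {"offset": [0, 0, 0], "spin": 0, "fingers": 0}]'

```text
clock: 13.17
ee_pos: [0.571, 0.324, 0.1643]
eef_rot: [2.258, -2.174, -0.002]
contact_force: [-0.1, -0.6, -0.3]
finger_gap: 0.0002
```

Emit:
servo_tool --moves '[{"offset": [0, 0, 20], "spin": 0, "fingers": 0}, {"offset": [0, 0, 20], "spin": 0, "fingers": 0}, {"offset": [0, 0, 15], "spin": 0, "fingers": 0}, {"offset": [0, 0, 6], "spin": 0, "fingers": 0}, {"offset": [5, 0, 0], "spin": 0, "fingers": 0}, {"offset": [5, 0, 0], "spin": 0, "fingers": 0}, {"offset": [5, 0, 0], "spin": 0, "fingers": 0}, {"offset": [4, 0, 0], "spin": 0, "fingers": 0}, {"offset": [4, 0, 0], "spin": 0, "fingers": 0}, {"offset": [4, 0, 0], "spin": 0, "fingers": 0}]'

```text
clock: 14.0
ee_pos: [0.5745, 0.2974, 0.1087]
eef_rot: [-2.259, 2.182, -0.0]
contact_force: [-0.5, -0.0, -0.7]
finger_gap: 0.0006
```

Emit:
servo_tool --moves '[{"offset": [5, 0, 0], "spin": 0, "fingers": 0}, {"offset": [5, 0, 0], "spin": 0, "fingers": 0}, {"offset": [5, 0, 0], "spin": 0, "fingers": 0}, {"offset": [5, 0, 0], "spin": 0, "fingers": 0}, {"offset": [5, 0, 0], "spin": 0, "fingers": 0}, {"offset": [5, 0, 0], "spin": 0, "fingers": 0}, {"offset": [5, 0, 0], "spin": 0, "fingers": 0}, {"offset": [5, 0, 0], "spin": 0, "fingers": 0}, {"offset": [5, 0, 0], "spin": 0, "fingers": 0}, {"offset": [4, 0, 0], "spin": 0, "fingers": 0}]'

```text
clock: 14.83
ee_pos: [0.5759, 0.2482, 0.1081]
eef_rot: [2.259, -2.183, -0.0]
contact_force: [-0.0, 2.6, 1.5]
finger_gap: 0.0005
```

Emit:
servo_tool --moves '[{"offset": [-2, 0, 0], "spin": 0, "fingers": 0}, {"offset": [0, 0, 3], "spin": 0, "fingers": 0}, {"offset": [0, 0, 2], "spin": 0, "fingers": 0}, {"offset": [3, 0, 0], "spin": 0, "fingers": 0}, {"offset": [4, 0, 0], "spin": 0, "fingers": 0}, {"offset": [4, 0, 0], "spin": 0, "fingers": 0}, {"offset": [4, 0, 0], "spin": 0, "fingers": 0}, {"offset": [4, 0, 0], "spin": 0, "fingers": 0}, {"offset": [4, 0, 0], "spin": 0, "fingers": 0}, {"offset": [4, 0, 0], "spin": 0, "fingers": 0}]'

```text
clock: 15.67
ee_pos: [0.5769, 0.2235, 0.1032]
eef_rot: [-2.259, 2.182, 0.0]
contact_force: [-1.3, 1.4, 1.5]
finger_gap: 0.0004
```

```bash
python3 - <<'E'
from h import *
r0=r.state(); print(r0["ee_pos"],r0["contact_force"])
im=r.capture("side"); save(cv2.convertScaleAbs(cv2.resize(im[150:300,270:420],(600,600),interpolation=cv2.INTER_CUBIC),alpha=1.5),"s4")
E
```

```text
[0.5768868  0.22351105 0.10320946] [-1.30248883  1.43398652  1.50600156]
```

View pics/s4.png

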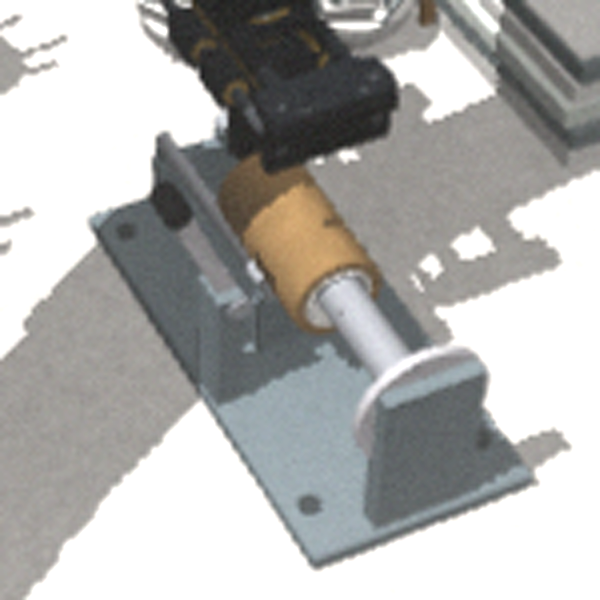

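The zoomed side view shows the roll's bore threaded on the spindle (at 345,295), straight, with the retainer clear. Keep pushing.

Emit:
servo_tool --moves '[{"offset": [5, 0, 0], "spin": 0, "fingers": 0}, {"offset": [5, 0, 0], "spin": 0, "fingers": 0}, {"offset": [5, 0, 0], "spin": 0, "fingers": 0}, {"offset": [5, 0, 0], "spin": 0, "fingers": 0}, {"offset": [5, 0, 0], "spin": 0, "fingers": 0}, {"offset": [5, 0, 0], "spin": 0, "fingers": 0}, {"offset": [5, 0, 0], "spin": 0, "fingers": 0}, {"offset": [5, 0, 0], "spin": 0, "fingers": 0}, {"offset": [5, 0, 0], "spin": 0, "fingers": 0}, {"offset": [5, 0, 0], "spin": 0, "fingers": 0}]'

```text
clock: 16.55
ee_pos: [0.5786, 0.1734, 0.1031]
eef_rot: [-2.26, 2.182, 0.0]
contact_force: [-0.5, -0.5, 0.5]
finger_gap: 0.0005
```

Emit:
servo_tool --moves '[{"offset": [3, 0, 0], "spin": 0, "fingers": 0}, {"offset": [3, 0, 0], "spin": 0, "fingers": 0}, {"offset": [3, 0, 0], "spin": 0, "fingers": 0}, {"offset": [3, 0, 0], "spin": 0, "fingers": 0}, {"offset": [3, 0, 0], "spin": 0, "fingers": 0}, {"offset": [3, 0, 0], "spin": 0, "fingers": 0}, {"offset": [2, 0, 0], "spin": 0, "fingers": 0}, {"offset": [2, 0, 0], "spin": 0, "fingers": 0}, {"offset": [1, 0, 0], "spin": 0, "fingers": 0}, {"offset": [0, 0, 0], "spin": 0, "fingers": 0}]'

```text
clock: 17.38
ee_pos: [0.5794, 0.1506, 0.1031]
eef_rot: [-2.259, 2.183, -0.0]
contact_force: [-0.1, -0.4, 0.7]
finger_gap: 0.0002
```

Emit:
servo_tool --moves '[{"offset": [1, 0, 0], "spin": 0, "fingers": 0}, {"offset": [1, 0, 0], "spin": 0, "fingers": 0}, {"offset": [1, 0, 0], "spin": 0, "fingers": 0}, {"offset": [1, 0, 0], "spin": 0, "fingers": 0}, {"offset": [1, 0, 0], "spin": 0, "fingers": 0}, {"offset": [1, 0, 0], "spin": 0, "fingers": 0}, {"offset": [1, 0, 0], "spin": 0, "fingers": 0}, {"offset": [1, 0, 0], "spin": 0, "fingers": 0}, {"offset": [0, 0, 0], "spin": 0, "fingers": 0}, {"offset": [0, 0, 0], "spin": 0, "fingers": 0}]'

```text
clock: 18.22
ee_pos: [0.5797, 0.1427, 0.103]
eef_rot: [2.259, -2.183, 0.0]
contact_force: [-0.0, -1.4, -0.3]
finger_gap: 0.0005
```

Emit:
servo_tool --moves '[{"offset": [0.5, 0, 0], "spin": 0, "fingers": 0}, {"offset": [0.5, 0, 0], "spin": 0, "fingers": 0}, {"offset": [0.5, 0, 0], "spin": 0, "fingers": 0}, {"offset": [0.5, 0, 0], "spin": 0, "fingers": 0}, {"offset": [0.5, 0, 0], "spin": 0, "fingers": 0}, {"offset": [0.5, 0, 0], "spin": 0, "fingers": 0}, {"offset": [0.5, 0, 0], "spin": 0, "fingers": 0}, {"offset": [0, 0, 0], "spin": 0, "fingers": 0}, {"offset": [0, 0, 0], "spin": 0, "fingers": 0}, {"offset": [0, 0, 0], "spin": 0, "fingers": 0}]'

```text
clock: 19.05
ee_pos: [0.5798, 0.1393, 0.1031]
eef_rot: [2.26, -2.183, 0.0]
contact_force: [0.7, -0.1, 0.2]
finger_gap: 0.0005
```

```bash
python3 - <<'E'
from h import *
for n,b in(("side",(270,150)),("top",(230,130))):
    im=r.capture(n); save(im,n+"5"); x,y=b
    if n=="side": a=im[y:y+150,x:x+150]
    else: t=im[y:y+150,x:x+150]
save(cv2.convertScaleAbs(cv2.resize(np.hstack([a[50:150],t[30:130]]),(800,267),interpolation=cv2.INTER_CUBIC),alpha=1.5),"s5")
E
```

```text
(no output)
```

View pics/s5.png

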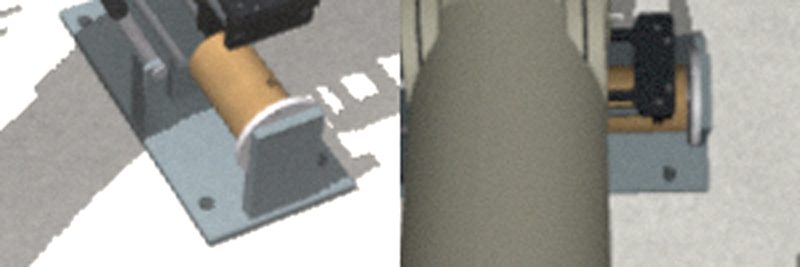

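Top view: the roll (orange, at 648) is nearly at the backplate (697), with a gap of perhaps 2–5 mm; it needs a little more.

Emit:
servo_tool --moves '[{"offset": [0.5, 0, 0], "spin": 0, "fingers": 0}, {"offset": [0.5, 0, 0], "spin": 0, "fingers": 0}, {"offset": [0.5, 0, 0], "spin": 0, "fingers": 0}, {"offset": [0.5, 0, 0], "spin": 0, "fingers": 0}, {"offset": [0.5, 0, 0], "spin": 0, "fingers": 0}, {"offset": [0.5, 0, 0], "spin": 0, "fingers": 0}, {"offset": [0, 0, 0], "spin": 0, "fingers": 0}, {"offset": [0, 0, 0], "spin": 0, "fingers": 0}, {"offset": [0, 0, 0], "spin": 0, "fingers": 0}, {"offset": [0, 0, 0], "spin": 0, "fingers": 0}]'

```text
clock: 19.98
ee_pos: [0.5799, 0.1363, 0.103]
eef_rot: [2.26, -2.182, 0.0]
contact_force: [0.5, -0.2, -0.4]
finger_gap: 0.0006
```

Emit:
servo_tool --moves '[{"offset": [0.5, 0, 0], "spin": 0, "fingers": 0}, {"offset": [0.5, 0, 0], "spin": 0, "fingers": 0}, {"offset": [0.5, 0, 0], "spin": 0, "fingers": 0}, {"offset": [0.5, 0, 0], "spin": 0, "fingers": 0}, {"offset": [0.5, 0, 0], "spin": 0, "fingers": 0}, {"offset": [0.5, 0, 0], "spin": 0, "fingers": 0}, {"offset": [0, 0, 0], "spin": 0, "fingers": 0}, {"offset": [0, 0, 0], "spin": 0, "fingers": 0}, {"offset": [0, 0, 0], "spin": 0, "fingers": 0}, {"offset": [0, 0, 0], "spin": 0, "fingers": 0}]'

```text
clock: 20.82
ee_pos: [0.5798, 0.1356, 0.1031]
eef_rot: [-2.26, 2.179, 0.003]
contact_force: [-0.5, 7.8, -0.8]
finger_gap: 0.0007
```

```bash
python3 - <<'E'
from fit import *
print(r.state()["contact_force"])
for n in("side","top"):
    im=r.capture(n); save(im,n+"6")
    c=cam(n); o=r.outline_of(n,"roll"); print(n,[(d["bbox"],d["conf"]) for d in o])
    print("model home bbox",[ (q.min(0),q.max(0)) for q in [proj(0,world([.5785+.08*.037,y-.08,.037],ROLL[0]+[0,0,.0335]),c) for y in(.153,.156,.159)]])
a=cv2.imread("pics/top6.png")[170:240,300:370];b=cv2.imread("pics/side6.png")[200:270,320:390]
cv2.imwrite("pics/s6.png",cv2.convertScaleAbs(cv2.resize(np.hstack([a,b]),(800,400),interpolation=cv2.INTER_CUBIC),alpha=1.5))
E
```

```text
[-0.49617245  7.83035757 -0.80487641]
side [([342.0, 214.6, 378.9, 251.5], 0.77), ([304.5, 315.7, 322.6, 358.6], 0.64)]
model home bbox [(array([341.55788148, 212.73447302]), array([386.2861228 , 262.11238605])), (array([340.97580098, 211.8630004 ]), array([385.61916188, 261.1501284 ])), (array([340.39533053, 210.99395594]), array([384.95411141, 260.19061421]))]
top [([308.5, 181.7, 341.0, 207.4], 0.54), ([424.1, 168.6, 465.0, 194.6], 0.34)]
model home bbox [(array([292.93099306, 183.21176151]), array([339.84040046, 209.69387151])), (array([291.52874334, 183.18773654]), array([338.44071814, 209.67076157])), (array([290.12640094, 183.16371003]), array([337.04094338, 209.64765014]))]
```

View pics/s6.png

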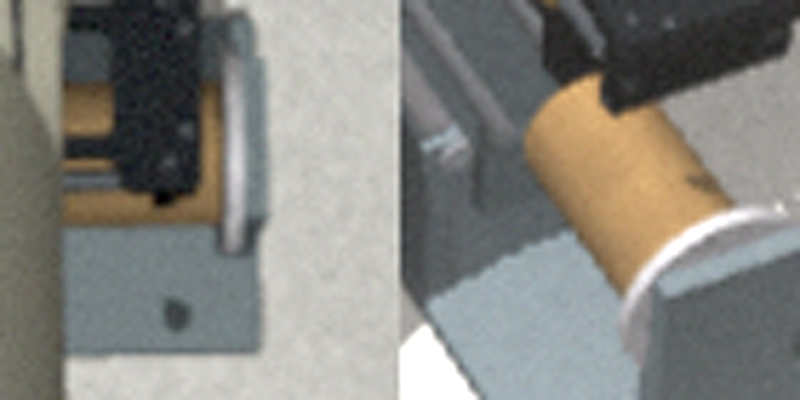

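Contact of 7.8 N with the tool stalled, and both views show the roll flush on the backplate with no gap. Back off, rise, and go to the outer side of the retainer grip.

Emit:
servo_tool --moves '[{"offset": [-5, 0, 0], "spin": 0, "fingers": 0}, {"offset": [-7, 0, -5], "spin": 0, "fingers": 0}, {"offset": [0, 0, -30], "spin": 0, "fingers": 0}, {"offset": [0, 0, -40], "spin": 0, "fingers": 0}, {"offset": [0, 0, -40], "spin": 0, "fingers": 0}, {"offset": [0, 0, -30], "spin": 0, "fingers": 0}, {"offset": [0, 35, 0], "spin": 0, "fingers": 0}, {"offset": [0, 35, 0], "spin": 0, "fingers": 0}, {"offset": [0, 35, 0], "spin": 0, "fingers": 0}, {"offset": [0, 25, 0], "spin": 0, "fingers": 0}]'

```text
clock: 21.85
ee_pos: [0.4478, 0.1403, 0.2479]
eef_rot: [2.259, -2.183, 0.0]
contact_force: [-0.0, 0.6, -0.1]
finger_gap: 0.0003
```

```bash
python3 - <<'E'
from fit import *
s=r.state(); print(s["ee_pos"],s["contact_force"])
for n in("side","wrist","top"):
    im=r.capture(n); save(im,n+"7"); c=cam(n)
    print(n,[(d["bbox"],d["conf"]) for d in r.find_in(n,"retainer_tip")],[(d["bbox"],d["conf"]) for d in r.find_in(n,"roll")])
    for y in(.151,.156):
        q=proj(0,world([.5785,y,.037],DISP[-1]),c); print(y,q.min(0),q.max(0))
E
```

```text
[0.44776789 0.14028017 0.24791108] [-0.02480818  0.61105912 -0.0543867 ]
side [([309.9, 192.5, 330.1, 221.0], 0.66), ([293.3, 182.5, 402.9, 292.9], 0.66)] [([343.2, 212.0, 375.6, 252.0], 0.72)]
0.151 [306.54304521 197.05003265] [318.36373512 210.12867826]
0.156 [305.60550654 195.56622801] [317.39037411 208.6059658 ]
wrist [([304.7, 117.3, 345.9, 190.2], 0.58), ([122.6, 0.9, 525.3, 195.8], 0.23)] [([343.3, 8.2, 491.8, 88.3], 0.89)]
0.151 [314.85531105 170.19752427] [355.09433967 196.34111467]
0.156 [306.47716949 169.90459831] [346.72094632 196.0560676 ]
top [] [([380.7, 280.4, 401.9, 296.9], 0.72), ([288.7, 185.8, 340.4, 209.8], 0.69), ([213.5, 173.0, 349.5, 231.0], 0.51)]
0.151 [279.25036794 231.16499347] [291.77844461 239.42188673]
0.156 [276.71718151 231.12375509] [289.28844758 239.3811735 ]
```

View pics/wrist7.png

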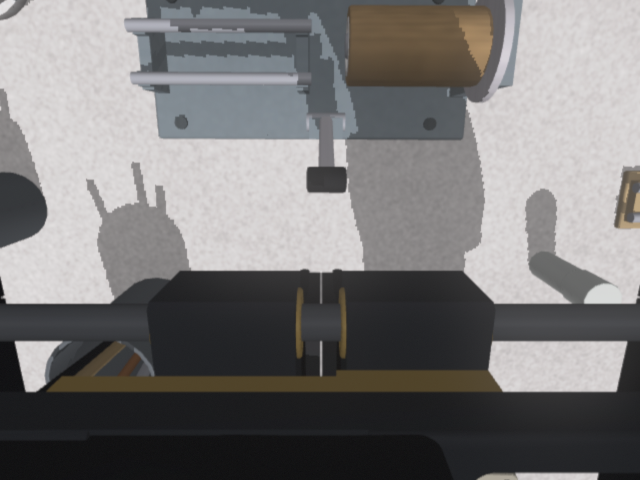

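Wrist view: the retainer grip is at (327,180), in line with the closed fingers (column 320), and the roll is flush with the backplate (490,45). Go down beside the grip, then sweep +x.

Emit:
servo_tool --moves '[{"offset": [0, 0, 25], "spin": 0, "fingers": 0}, {"offset": [0, 0, 30], "spin": 0, "fingers": 0}, {"offset": [0, 0, 22], "spin": 0, "fingers": 0}, {"offset": [0, 0, 10], "spin": 0, "fingers": 0}, {"offset": [0, 0, 0], "spin": 0, "fingers": 0}, {"offset": [0, -5, 0], "spin": 0, "fingers": 0}, {"offset": [0, -5, 0], "spin": 0, "fingers": 0}, {"offset": [0, -5, 0], "spin": 0, "fingers": 0}, {"offset": [0, -5, 0], "spin": 0, "fingers": 0}, {"offset": [0, -5, 0], "spin": 0, "fingers": 0}]'

```text
clock: 23.13
ee_pos: [0.4753, 0.142, 0.1616]
eef_rot: [-2.259, 2.182, 0.0]
contact_force: [-1.5, 0.5, 1.1]
finger_gap: 0.0009
```

Emit:
servo_tool --moves '[{"offset": [0, -8, 0], "spin": 0, "fingers": 0}, {"offset": [0, -8, 0], "spin": 0, "fingers": 0}, {"offset": [0, -8, 0], "spin": 0, "fingers": 0}, {"offset": [0, -8, 0], "spin": 0, "fingers": 0}, {"offset": [0, -8, 0], "spin": 0, "fingers": 0}, {"offset": [0, -8, 0], "spin": 0, "fingers": 0}, {"offset": [0, -8, 0], "spin": 0, "fingers": 0}, {"offset": [0, -8, 0], "spin": 0, "fingers": 0}, {"offset": [0, -8, 0], "spin": 0, "fingers": 0}, {"offset": [0, -8, 0], "spin": 0, "fingers": 0}]'

```text
clock: 23.97
ee_pos: [0.5552, 0.1445, 0.1609]
eef_rot: [2.26, -2.182, -0.0]
contact_force: [-2.4, -0.1, -1.3]
finger_gap: 0.0008
```

```bash
python3 - <<'E'
from fit import *
s=r.state(); print(s["ee_pos"],s["contact_force"])
c=cam("side"); im=r.capture("side"); d=r.find_in("side","retainer_tip"); print([(x["bbox"],x["conf"]) for x in d])
for a in(0,15,30,45,60): # predicted grip pixel
    t=np.radians(a); print(a,proj(0,world([.5785,.155,.037],np.array([[-55+89*np.sin(t),-14,87+89*np.cos(t)]])/1e3),c))
save(cv2.convertScaleAbs(cv2.resize(im[130:280,270:420],(600,600),interpolation=cv2.INTER_CUBIC),alpha=1.5),"s8")
E
```

```text
[0.5552056  0.14452736 0.16087929] [-2.41058752 -0.14699074 -1.29375441]
[([432.9, 317.6, 465.3, 375.7], 0.61), ([328.1, 195.5, 346.6, 220.3], 0.54), ([294.6, 179.6, 399.5, 292.0], 0.25)]
0 [[327.66276097 194.11448003]]
15 [[337.29840623 191.92319405]]
30 [[346.05151157 191.99592598]]
45 [[353.29443362 194.26201713]]
60 [[358.55714201 198.48161761]]
```

View pics/s8.png

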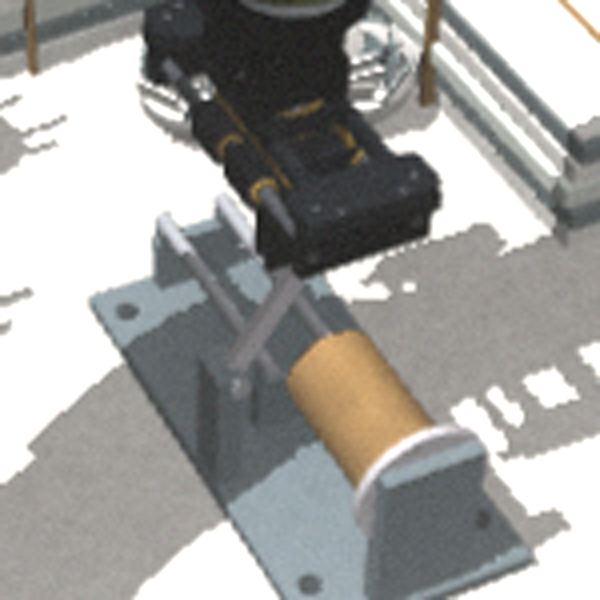

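The side view shows the arm about 33° past upright, the finger behind the grip, and the roll still home. That was the 12th picture, so I rely on numbers from here. Now over the grip and press down along its arc.

Emit:
servo_tool --moves '[{"offset": [0, 3, 0], "spin": 0, "fingers": 0}, {"offset": [0, 0, -12], "spin": 0, "fingers": 0}, {"offset": [0, 0, -12], "spin": 0, "fingers": 0}, {"offset": [0, 0, -12], "spin": 0, "fingers": 0}, {"offset": [0, -10, 0], "spin": 0, "fingers": 0}, {"offset": [0, -10, 0], "spin": 0, "fingers": 0}, {"offset": [0, -9, 0], "spin": 0, "fingers": 0}, {"offset": [0, 0, 9], "spin": 0, "fingers": 0}, {"offset": [0, 0, 9], "spin": 0, "fingers": 0}, {"offset": [0, 0, 5], "spin": 0, "fingers": 0}]'

```text
clock: 24.9
ee_pos: [0.5796, 0.1452, 0.1725]
eef_rot: [2.258, -2.182, -0.001]
contact_force: [-0.2, 0.1, 0.2]
finger_gap: 0.0009
```

Emit:
servo_tool --moves '[{"offset": [0, -2, 5], "spin": 0, "fingers": 0}, {"offset": [0, -2, 5], "spin": 0, "fingers": 0}, {"offset": [0, -2, 5], "spin": 0, "fingers": 0}, {"offset": [0, -2, 5], "spin": 0, "fingers": 0}, {"offset": [0, -2, 5], "spin": 0, "fingers": 0}, {"offset": [0, -2, 5], "spin": 0, "fingers": 0}, {"offset": [0, -2, 5], "spin": 0, "fingers": 0}, {"offset": [0, -2, 5], "spin": 0, "fingers": 0}, {"offset": [0, -2, 5], "spin": 0, "fingers": 0}, {"offset": [0, -2, 5], "spin": 0, "fingers": 0}]'

```text
clock: 25.73
ee_pos: [0.6004, 0.1461, 0.1232]
eef_rot: [2.259, -2.182, -0.001]
contact_force: [1.0, -0.3, 1.5]
finger_gap: 0.0003
```

Down to the stop at about z = 0.095, slowly at the end.

Emit:
servo_tool --moves '[{"offset": [0, -2, 4], "spin": 0, "fingers": 0}, {"offset": [0, -2, 4], "spin": 0, "fingers": 0}, {"offset": [0, -2, 4], "spin": 0, "fingers": 0}, {"offset": [0, -1, 4], "spin": 0, "fingers": 0}, {"offset": [0, 0, 4], "spin": 0, "fingers": 0}, {"offset": [0, 0, 2], "spin": 0, "fingers": 0}, {"offset": [0, 0, 2], "spin": 0, "fingers": 0}, {"offset": [0, 0, 1], "spin": 0, "fingers": 0}, {"offset": [0, 0, 1], "spin": 0, "fingers": 0}, {"offset": [0, 0, 0], "spin": 0, "fingers": 0}]'

```text
clock: 26.57
ee_pos: [0.6075, 0.1464, 0.098]
eef_rot: [-2.26, 2.182, 0.0]
contact_force: [-0.1, 0.0, 0.3]
finger_gap: 0.0005
```

Emit:
servo_tool --moves '[{"offset": [0, 0, 0.5], "spin": 0, "fingers": 0}, {"offset": [0, 0, 0.5], "spin": 0, "fingers": 0}, {"offset": [0, 0, 0.5], "spin": 0, "fingers": 0}, {"offset": [0, 0, 0.5], "spin": 0, "fingers": 0}, {"offset": [0, 0, 0.5], "spin": 0, "fingers": 0}, {"offset": [0, 0, 0], "spin": 0, "fingers": 0}, {"offset": [0, 0, 0], "spin": 0, "fingers": 0}, {"offset": [0, 0, 0], "spin": 0, "fingers": 0}, {"offset": [0, 0, 0], "spin": 0, "fingers": 0}, {"offset": [0, 0, 0], "spin": 0, "fingers": 0}]'

```text
clock: 27.4
ee_pos: [0.6075, 0.1464, 0.0955]
eef_rot: [-2.26, 2.182, 0.0]
contact_force: [0.0, -0.4, 0.1]
finger_gap: 0.0005
```

Emit:
servo_tool --moves '[{"offset": [0, 0, 0.5], "spin": 0, "fingers": 0}, {"offset": [0, 0, 0.5], "spin": 0, "fingers": 0}, {"offset": [0, 0, 0.5], "spin": 0, "fingers": 0}, {"offset": [0, 0, 0.5], "spin": 0, "fingers": 0}, {"offset": [0, 0, 0.5], "spin": 0, "fingers": 0}, {"offset": [0, 0, 0], "spin": 0, "fingers": 0}, {"offset": [0, 0, 0], "spin": 0, "fingers": 0}, {"offset": [0, 0, 0], "spin": 0, "fingers": 0}, {"offset": [0, 0, 0], "spin": 0, "fingers": 0}, {"offset": [0, 0, 0], "spin": 0, "fingers": 0}]'

```text
clock: 28.23
ee_pos: [0.6077, 0.1464, 0.0946]
eef_rot: [-2.259, 2.182, 0.001]
contact_force: [-7.0, -0.9, 15.7]
finger_gap: 0.0003
```

15.7 N upward at z = 0.0946, exactly where the closed grip's top should be (95 mm): the stop. Retract straight up and check.

Emit:
servo_tool --moves '[{"offset": [0, 0, -3], "spin": 0, "fingers": 0}, {"offset": [0, 0, -10], "spin": 0, "fingers": 0}, {"offset": [0, 0, -25], "spin": 0, "fingers": 0}, {"offset": [0, 0, -35], "spin": 0, "fingers": 0}, {"offset": [0, 0, -40], "spin": 0, "fingers": 0}, {"offset": [0, 40, -10], "spin": 0, "fingers": 0}, {"offset": [0, 40, 0], "spin": 0, "fingers": 0}, {"offset": [0, 40, 0], "spin": 0, "fingers": 0}, {"offset": [0, 30, 0], "spin": 0, "fingers": 0}, {"offset": [0, 0, 0], "spin": 0, "fingers": 0}]'

```text
clock: 29.07
ee_pos: [0.4534, 0.1411, 0.2164]
eef_rot: [-2.26, 2.179, 0.009]
contact_force: [-0.3, 0.1, -0.1]
finger_gap: 0.0006
```

```bash
python3 - <<'E'
from fit import *
s=r.state(); print(s["ee_pos"],s["contact_force"])
for n in("side","top","wrist"):
    im=r.capture(n); save(im,n+"9"); c=cam(n)
    for o in("retainer_tip","roll","thin_roll","glue_stick","pen_cup"): print(n,o,[(x["bbox"],round(x["conf"],2)) for x in r.find_in(n,o)[:3]])
    g=np.array([[34,-14,87]])/1e3
    print("grip closed",proj(0,world([.5785,.155,.037],g),c))
    q=proj(0,world([.5815,.075,.037],ROLL[0]+[0,0,.0335]),c); print("roll home",q.min(0),q.max(0))
    u,v=np.round(proj(0,world([.5785,.155,.037],np.array([[34,y,87] for y in(-22,-14,-6)])/1e3),c)).astype(int)[1]; print("grip px",im[v,u],"retainer mid",[im[b,a] for a,b in np.round(proj(0,world([.5785,.155,.037],np.array([[x,-14,92] for x in(-25,-10,0,10)])/1e3),c)).astype(int)])
    b=[(x["region"],x["bbox"]) for x in r.outline_of(n,"roll")[:2]]
    for m,bb in b:
        if n!="top" or bb[0]<400: print("fit",fit([.5815,.075,.037],[ROLL[0]+[0,0,.0335]],[(c,m)]))
E
```

```text
[0.45341624 0.14113019 0.21641695] [-0.33952357  0.0663558  -0.12096397]
side retainer_tip [([330.1, 203.7, 366.0, 224.2], 0.67)]
side roll [([342.4, 212.7, 373.3, 251.1], 0.8)]
side thin_roll [([430.8, 316.8, 468.9, 373.3], 0.7), ([293.5, 186.7, 400.6, 292.8], 0.44)]
side glue_stick [([303.5, 316.5, 325.2, 359.0], 0.78)]
side pen_cup [([223.9, 120.4, 254.6, 186.4], 0.88), ([182.1, 148.3, 234.5, 238.9], 0.83)]
grip closed [[362.16113824 211.22747395]]
roll home [341.18585622 212.14806936] [385.85767138 261.4648828 ]
grip px [29 30 29] retainer mid [array([101,  99, 100], dtype=uint8), array([99, 97, 98], dtype=uint8), array([91, 89, 87], dtype=uint8), array([82, 73, 62], dtype=uint8)]
fit (array([ 0.58044545,  0.10826704, -0.01267225]), np.float64(0.3485576923076923))
fit (array([0.5815, 0.075 , 0.037 ]), np.float64(1.0))
top retainer_tip []
top roll [([290.7, 181.8, 341.4, 207.8], 0.76)]
top thin_roll [([423.0, 168.0, 464.5, 191.4], 0.58)]
top glue_stick [([382.1, 280.7, 407.6, 295.4], 0.83)]
top pen_cup [([163.0, 300.6, 230.8, 351.3], 0.74), ([104.9, 246.6, 160.1, 279.2], 0.62)]
gr
[... 382 characters left out ...]

wrist roll [([345.8, 6.3, 513.5, 95.3], 0.91)]
wrist thin_roll []
wrist glue_stick [([543.5, 268.2, 624.0, 344.7], 0.93), ([0.3, 194.3, 27.7, 257.4], 0.28)]
wrist pen_cup [([0.0, 192.6, 27.1, 260.1], 0.7), ([25.4, 296.3, 151.5, 394.1], 0.56)]
grip closed [[326.15530744  -6.77597116]]
roll home [346.62708123   3.3092674 ] [513.92431041  93.59872159]
grip px [19 18 20] retainer mid [array([133, 131, 136], dtype=uint8), array([134, 132, 136], dtype=uint8), array([135, 132, 137], dtype=uint8), array([135, 132, 138], dtype=uint8)]
fit (array([0.58013848, 0.07654746, 0.03326239]), np.float64(0.016592389441206667))
fit (array([ 0.60845872,  0.14082899, -1.15388854]), np.float64(0.792987012987013))
```

```bash
python3 -c "
from workcell import r
print(r.close_job(), r.state()['clock'])"
```

```text
the job is handed in; nothing more can be done
the job is handed in; nothing more can be done
```

The thick roll is on the spindle against the backplate and the retainer arm is closed across its free end. I handed the job in after about 30 s of the 61 s allowed.

I laid the roll in the trough and pushed it along with closed fingers until it met the backplate, where the tool stalled at 7.8 N. I then swept the retainer arm over and pressed it down to its stop, which answered with 15.7 N at a tool height of 94.6 mm; about 95 mm was expected.

**Last checks:**
- **Roll:** the wrist camera fits it at (0.580, 0.0765), against an expected (0.5815, 0.075). The coarser top fit differs by 2 to 3 mm. The side fit was not usable, probably because the arm hid part of the roll.
- **Retainer:** in the side picture the black grip is at the pixel predicted for closed. The detector did not find it in the top or wrist views. I had used all 12 pictures, so I judged this from pixels and force.
- **Other things:** the thin roll, glue stick and both cups were found in place and did not move.
- **Robot:** its last reading showed no contact force.

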